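# Clamp the sorting screen and secure the clamp with its hitch pin clip

### The arm

A 6-joint arm with a two-finger parallel gripper is mounted at the origin on the work surface. World frame = base frame: x ahead of the robot, y to its left, z up, the work surface at z = 0. Lengths are in m, angles in rad, forces in N, time in s.
With the tool pointing down it reaches from about 0.3 to 0.875 m from the base axis. Payload 6.4 kg.
Tool frame: the origin (TCP) lies midway between the tips of the shut fingers; the grasp point (between the pads) lies 19 mm behind it; z points along the fingers, y is the line along which they close (so a half turn about z gives the same grasp; the last joint's range is limited). The gripper opens to 88 mm and grips with 3 to 60 N. Pads are 18 mm wide; open, the fingers measure 123 mm over their backs; the gripper's body (75 mm by 187 mm) begins 45 mm behind the grasp point.
Start: joints at [-1.508, 0.181, 1.607, -0, 1.354, -0.206], TCP at [0.153, -0.554, 0.239] pointing down, gripper open.
Joint ranges: [-2.99, 2.99], [-0.89, 2.07], [0.3, 2.58], [-1.14, 4.28], [0, 2.63], [-3.12, 3.12]. Speed limits (rad/s): [2.57, 2.57, 3.01, 3.14, 3.14, 3.14].

### API

Orientations are given as a unit quaternion [w, x, y, z].
In Python, from cell import readout, imaging, robot, models gives the robot as it stands. The module is installed in compiled form; this text tells all that it offers.
- The arm moves only by the tool send_rows, never from a script. Its argument "moves" is one flat list of numbers, 5 for each row, row after row: the shift along the world's x, y, z in cm, then the turn about the world's z in degrees, then the closure, from 0 (fully open) to 1 (shut). A call has 1 to 10 rows; each row shifts and turns the commanded pose from where the row before left it; what a row does not reach is not made up. A row lasts 1/8 s, in which the tool goes at most 62.5 mm and 10.7 degrees, less where a joint would pass 70% of its speed; a pose out of reach is approached as far as the arm can. A call is refused whole if a number of a shift passes 6.25 or a number of a turn 10.7, either way. A call with a gripper value outside its range is refused whole. The fingers move at their own pace and stop on an object; the grip force is fixed at half the most. Time passes only in rows, so rows that do not move let the fingers close. It gives the time, the measured TCP pose, the force, the opening and the grip force at its end, in the units of the state.
- readout.read_state(): the state, without advancing time (a new reading comes with each control period).
- imaging.get_image(name): name is "side" or "top"; returns (picture, depth): 480x640x3 uint8, red, green, blue; 480x640 float32, m along the optical axis (not along the pixel's ray), 0 where there is no reading.
- imaging.camera_model(name): a dict with "camera_matrix" (3x3 intrinsics, pixels), "R" (3x3) and "t" (3): a world point X has camera coordinates R X + t. Camera axes: x right, y down, z forward; pixel columns grow to the right and rows downward; lengths in m; the calibration is good to about 2 mm. A picture is of the moment at which its call begins. camera_model takes no time and is no camera call.
- robot.finish_job(): hands the job in; it is judged then, once.
Trained networks look in the newest picture that a camera, given by its name, has taken for a name from the list of things; names that differ only in an ending like _2 or _b are one class to them, and where a whole thing is asked for, a point or a joint stands for the part that bears it (a point fixed in the world has none). Each returns a list of dicts, best first, with "conf" (0 to 1); they miss things now and then, are a little off and sometimes report something else, mostly with a low value. They report only what shows in the picture. A call takes as long as a camera call. They do not tell look-alikes from the thing itself.
- models.regions_of(camera, name): "region" (480x640 bool, what is visible of it) and "uv" ([column, row] in pixels, amid what is visible of it).
- models.pinpoint(camera, name): "uv" ([column, row] in pixels: a listed point, or the origin of a listed thing).
The state is a dict: "time_s": time; "joints": joint angles; "joint_velocities": joint speeds; "joint_efforts": joint torques, N m; "ee_pos": TCP position; "ee_rot": TCP orientation; "contact_force": force on the tool from outside, world axes, zero at the start; "moment": the same for the moment, N m; "opening": finger opening in m; "gripper_force": force on a finger pad.
Only numpy, scipy, OpenCV 4.12 (cv2) and the standard library are available. Lean on these libraries where they do the work, as an engineer would, in place of code of your own. Each camera call takes 0.05 s, during which the arm holds its last target. There are 200 camera calls.

### The job

Lock the screen of the biscuit-sorting trough: swing the clamp lever fully round to its stop, over the edge of the screen, then slide the sprung hairpin clip that lies on the ledge through the hole in the lever's upright pin until it snaps fully home and its loop hugs the pin. Leave the biscuits, the loose washer and the other things on the table where they are.

Things in the scene. Friction and masses are not known exactly. Their poses are not given: they have to be found in the camera images.
- bracket: Fixed end of the steel sorting trough with its white bracket on the robot's side. Origin on the vertical pin axis at table height; +x horizontal, away from the robot across the trough, +y left, z up. Yaw within 0.45 rad. In mm: white plate x -165 to 50, y -75 to 75, top z 40. Trough x 55 to 176, y -180 to 180, near wall 50 high, far wall 62 high; screen top z 44 to 46.
- ledge (a point): Middle of the top of the raised aluminium ledge on which the clip lies and slides, z 46; axes as the bracket's. The ledge spans, in the bracket's frame, x -160 to -13 mm, y -30 to 55. Beyond the pin is a lower ledge, top z 44, for the leg's tip.
- fence (a point): End, next to the pin, of the guiding face of a low fence on the ledge (top z 52 mm): bracket x -14, y -4, z 49. The face runs back along bracket x to -50, looks to +y, and has a flared lead-in from x -68. An equal rail, face at y 31 looking to -y, x -120 to -45, flanks the loop: between them a clip pushed to +x runs into the hole.
- lever_stop (a point): Top centre of the fixed upright steel peg, 10 mm across, that stops the lever: bracket x 46, y -13.5, z 78 mm.
- lever (a joint): Angle of the clamp lever about the vertical pin axis, rad. 0: closed, at its stop, arm along bracket +x over the screen's edge. Positive: open, turned towards bracket +y (1.57: arm along +y). Starts at 0.8 to 1.6; stays where it is left (0.12 N m, about 2 N at the handle). Arm 16 mm wide, z 67 to 75, reaching 87 mm from the axis; pin head up to z 80.
- handle_top (a point): Centre of the top of the lever's upright round handle: a black post 14 mm across and 40 mm high (z 75 to 115 mm) standing on the arm 75 mm from the pin axis.
- pin_hole (a point): Centre of the cross hole in the lever's upright steel pin, on the pin axis at z 49 mm. Pin 18 mm across; hole 9 mm wide, 8.5 mm high, running along this point's x, the direction of the lever's arm: only with the lever closed does it line up with the clip.
- clip: Loose sprung R-shaped clip of dark 6 mm wire, 96 mm long, 80 g, flat on the ledge, open end to the pin. Origin: the point of the straight leg's centre line that is on the pin axis when home. x: along that leg to its tip, 41 mm ahead; y: to the bowed leg; z up. Starts within 0.03 rad of bracket +x, origin 58 to 80 mm short of the pin axis, 0 to 2 mm to +y.
- clip_back (a point): Rearmost outside point of the clip's loop, 55 mm behind the clip's origin, 12 mm to its +y, 3 mm above the ledge. Loop: half circle, 15 mm outer radius. Pushing here towards the pin slides the clip in. The bowed leg passes the pin's +y side, springs aside 4.5 mm (about 6 N of push) and snaps back when home; then the push needed rises sharply.
- biscuit_a: Loose round biscuit, 45 mm across, 8 mm thick, on the screen; leave it. Origin under its centre.
- biscuit_b: Loose round biscuit, 45 mm across, 8 mm thick, on the screen; leave it. Origin under its centre.
- biscuit_c: Loose round biscuit, 45 mm across, 8 mm thick, on the screen; leave it. Origin under its centre.
- washer: Loose steel washer, 24 mm across, 4 mm thick, lying on the bracket plate to the right of the ledge; leave it. Origin under its centre.
- spanner: Spanner 160 mm long lying on the table at the left; leave it.
- brush: Brush 200 mm long lying on the table at the right; leave it.
- jar: Glass jar, 72 mm across, 110 mm high, standing at one side of the table; leave it. Origin under its centre, z up.
- tin: Steel tin, 84 mm across, 100 mm high, standing at one side of the table; leave it. Origin under its centre, z up.
There are look-alikes about, which are no part of the job. There is more than one size of the clip; the one meant has the size given above.

How it is judged:
On the way, in this order (a step that is already met when the one before it is completed fails the run):
1. the clamp lever is closed against its stop (value of joint lever below 0.07 rad), for 0.2 s.
2. the clip is fully home in the pin, lever closed (distance between clip and pin_hole below 0.0035 m and angle between the x axis of clip and the x axis of pin_hole, either way round below 0.15 rad and value of joint lever below 0.07 rad), for 0.2 s.
At the end, for the whole second after the job is handed in: The lever is within 0.07 rad of its stop; the clip's straight leg is through the pin's hole with the clip's origin within 3.5 mm of the hole's centre and its leg within 0.15 rad of the hole's axis; the clip is at rest (all of step 2 and linear speed of clip below 0.01 m/s); the robot touches nothing.
It fails at once if a bystander (biscuit, washer, spanner, brush, jar, tin) is shifted by more than 30 mm (distance of any of biscuit_a, biscuit_b, biscuit_c, washer, spanner, brush, jar, tin from where it was at the start of the episode above 0.03 m).
It fails at once if the jar or the tin is tipped (not (angle between each of jar, tin's own z axis and vertical below 0.3 rad)).
It also fails if it takes over 59 s, if anything falls off the work surface, if the arm or the gripper's body presses on something with over 40 N, if the wrist force passes 120 N, or if a joint passes its speed limit or range.

## Working session

There is one attempt and no reset: what is moved stays moved. The work goes in short steps, Python scripts to look and compute and a tool call to move; the robot and the scene stay as the last step left them, time stands still between calls to the robot, and variables do not carry over. Pictures are saved under pics/ and viewed, at most 10 in all, crops included, and the job is handed in when it is done.

Besides the shell and the picture viewer there is one more tool, called after "Emit:" as name(argument=value, ...), one argument or row to a line, values as JSON. send_rows: Moves the arm, as the interface text tells. Its arguments: {"type":"object","properties":{"moves":{"type":"array","items":{"type":"number"}}},"required":["moves"]}

```bash
mkdir -p pics; cat > h.py <<'E'
import numpy as np,cv2
from cell import readout,imaging,robot,models
def px2w(cam,uv,z):
    m=imaging.camera_model(cam);K=np.array(m["camera_matrix"]);R=np.array(m["R"]);t=np.array(m["t"])
    d=R.T@np.linalg.solve(K,[uv[0],uv[1],1]);c=-R.T@t
    return c+d*(z-c[2])/d[2]
def w2px(cam,X):
    m=imaging.camera_model(cam);p=np.array(m["camera_matrix"])@(np.array(m["R"])@np.array(X)+np.array(m["t"]));return p[:2]/p[2]
def shot(cam,name=None):
    im,d=imaging.get_image(cam)
    if name: cv2.imwrite(f"pics/{name}.png",im[:,:,::-1])
    return im,d
E
python3 - <<'E'
from h import *
Z=dict(ledge=.046,fence=.049,lever_stop=.078,handle_top=.115,pin_hole=.049,clip=.049,clip_back=.049,bracket=0,washer=.04,jar=0,tin=0)
for c in("top","side"):
    shot(c,c+"0")
    m=imaging.camera_model(c);print(c,"at",np.round(-np.array(m["R"]).T@np.array(m["t"]),3))
    for n,z in Z.items():
        for r in models.pinpoint(c,n)[:3]: print(c,n,round(r["conf"],2),np.round(r["uv"],1),np.round(px2w(c,r["uv"],z)[:2],4))
print(readout.read_state())
E
```

```text
top at [0.42  0.013 1.316]
top ledge 0.8 [349.7 239.9] [ 0.5074 -0.0739]
top fence 0.94 [350.8 204.9] [ 0.5907 -0.0788]
top lever_stop 0.92 [348.5 182.8] [ 0.639  -0.0729]
top handle_top 0.86 [316.8 184. ] [0.6313 0.0016]
top pin_hole 0.75 [347.  205.6] [ 0.5893 -0.0697]
top pin_hole 0.39 [174.3 333.9] [0.2971 0.3423]
top pin_hole 0.36 [371.  213.7] [ 0.5685 -0.1263]
top clip 0.74 [431.4 234. ] [ 0.5165 -0.2685]
top clip 0.73 [354.8 230.2] [ 0.53   -0.0865]
top clip_back 0.89 [465.1 244.3] [ 0.49   -0.3477]
top clip_back 0.73 [358.1 253.3] [ 0.4749 -0.0927]
top clip_back 0.69 [349.6 240.8] [ 0.505  -0.0734]
top bracket 0.77 [345.6 206.4] [ 0.5939 -0.0693]
top bracket 0.7 [353.5 147.5] [ 0.7416 -0.0933]
top washer 0.53 [369.9 212.8] [ 0.5718 -0.1247]
top washer 0.44 [317.  184.6] [6.431e-01 5.000e-04]
top jar 0.71 [512.7 208. ] [ 0.5801 -0.4843]
top jar 0.18 [354.3 232.4] [ 0.5288 -0.089 ]
top tin 0.92 [120.9 190.2] [0.6474 0.4852]
side at [0.188 0.871 0.824]
side ledge 0.6 [339.9 231.1] [ 0.5083 -0.0897]
side fence 0.63 [312.9 227.1] [ 0.5845 -0.0747]
side lever_stop 0.97 [294.6 217.
[... 939 characters left out ...]
1.50830216e+00,  1.80797578e-01,  1.60699675e+00,  2.03886828e-06,
        1.35378025e+00, -2.06324551e-01]), 'joint_velocities': array([-1.07841094e-03,  1.49116131e-03, -1.69044010e-03,  2.06608226e-03,
        2.29223224e-05, -8.07789547e-04]), 'joint_efforts': array([-9.40635687e-05, -4.33836794e+01, -3.42170048e+01,  7.04617845e-02,
        3.08821409e-02, -8.31282989e-06]), 'ee_pos': array([ 0.15272112, -0.55437042,  0.23871739]), 'ee_rot': array([9.08755079e-06, 9.90980682e-01, 1.34004804e-01, 3.43442524e-07]), 'contact_force': array([ 1.15708162,  0.54449556, -0.31963876]), 'moment': array([ 0.04961985,  0.03334847, -0.0144037 ]), 'gripper_force': 0.0, 'opening': 0.08781542948141242}
```

View pics/top0.png

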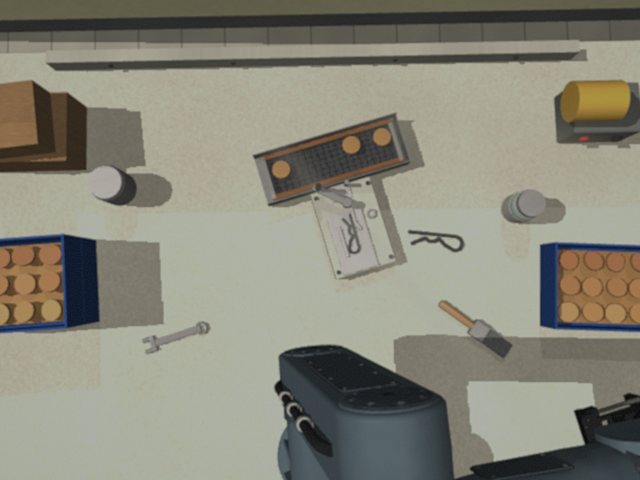

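View pics/side0.png

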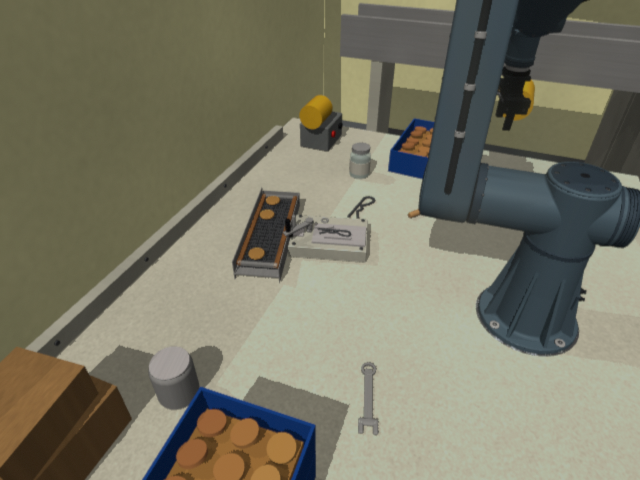

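```bash
cat >> h.py <<'E'
from scipy.optimize import least_squares
PT=dict(bracket=(0,0,0),ledge=(-86.5,12.5,46),fence=(-14,-4,49),lever_stop=(46,-13.5,78),pin_hole=(0,0,49))
def b2w(p,q):
    q=np.array(q,float)/1000;c,s=np.cos(p[2]),np.sin(p[2]);return np.array([p[0]+c*q[0]-s*q[1],p[1]+s*q[0]+c*q[1],q[2]])
E
python3 - <<'E'
from h import *
g=np.array([.59,-.07,.28])
im,_=shot("top");shot("side");obs=[]
for c in("top","side"):
    for n,q in PT.items():
        rs=[r["uv"] for r in models.pinpoint(c,n) if np.linalg.norm(np.array(r["uv"])-w2px(c,b2w(g,q)))<10]
        if rs: obs.append((c,n,rs[0]))
f=lambda p:np.concatenate([w2px(c,b2w(p,PT[n]))-uv for c,n,uv in obs])
s=least_squares(f,g,loss="soft_l1");print(s.x);
for o,r in zip(obs,f(s.x).reshape(-1,2)):print(o[0],o[1],np.round(r,1))
# trough/plate region
for r in models.regions_of("top","bracket")[:2]:
    m=r["region"].astype(np.uint8);cs,_=cv2.findContours(m,0,1);print(r["conf"],m.sum(),cv2.minAreaRect(max(cs,key=cv2.contourArea)))
h=models.pinpoint("top","handle_top")[0]["uv"];print("handle",px2w("top",h,.115))
x0,y0,k=240,100,5
cr=cv2.resize(im[y0:y0+115+75,x0:x0+160],None,fx=k,fy=k,interpolation=cv2.INTER_CUBIC)[:,:,::-1].copy()[:800]
p=s.x
P=lambda q:tuple(int(v) for v in ((w2px("top",b2w(p,q))-[x0,y0]+.5)*k))
def poly(z,xa,xb,ya,yb,col):cv2.polylines(cr,[np.array([P(q) for q in((xa,ya,z),(xb,ya,z),(xb,yb,z),(xa,yb,z))])],True,col,1)
poly(40,-165,50,-75,75,(0,0,255));poly(46,-160,-13,-30,55,(255,0,0));poly(62,55,176,-180,180,(0,160,0))
for q in PT.values():cv2.circle(cr,P(q),4,(255,0,255),1)
cv2.imwrite("pics/crop.png",cr[:600] if cr.shape[0]<=600 else cv2.resize(cr,None,fx=600/cr.shape[0],fy=600/cr.shape[0]))
E
```

```text
[ 0.59425435 -0.07160023  0.18386551]
top bracket [-0.1 -1.8]
top ledge [1.5 0.7]
top fence [-0.6  2.7]
top pin_hole [0.3 2.6]
side bracket [-4.1 -0.5]
side ledge [-0.6  3.6]
side fence [ 1.5 -1.3]
side lever_stop [-0.6 -2.1]
side pin_hole [-1.8  1.9]
0.64 12399 ((344.6370544433594, 201.43350219726562), (144.7196502685547, 150.04954528808594), 74.12405395507812)
handle [0.6320442  0.00207897 0.115     ]
```

View pics/crop.png

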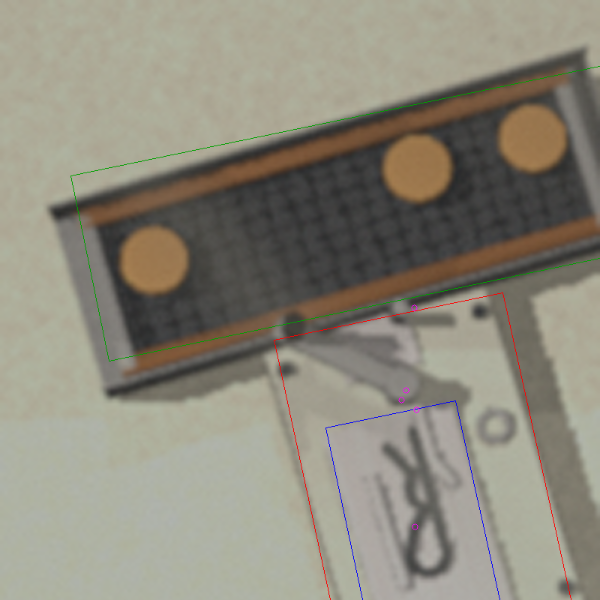

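```bash
python3 - <<'E'
from h import *
k=600/950*5
im,_=shot("top");shot("side");obs=[]
g=np.array([.59,-.07,.28])
O=[]
for c in("top","side"):
    for n,q in PT.items():
        rs=[r["uv"] for r in models.pinpoint(c,n) if np.linalg.norm(np.array(r["uv"])-w2px(c,b2w(g,q)))<10]
        if rs: O.append((c,q,np.array(rs[0]),.4))
for q,uv in(((176,180,62),(52,208)),((176,-180,62),(586,49)),((55,180,50),(109,394))):
    O.append(("top",q,np.array(uv)/k+[240,100]-.5,1))
f=lambda p:np.concatenate([w*(w2px(c,b2w(p,q))-uv) for c,q,uv,w in O])
s=least_squares(f,g,loss="soft_l1");p=s.x;print(p);np.save("p.npy",p)
for o,r in zip(O,f(p).reshape(-1,2)):print(o[0],o[1],np.round(r/o[3],1))
W=lambda uv,z:px2w("top",np.array(uv)/k+[240,100]-.5,z)
def inb(w):
    d=np.array(w[:2])-p[:2];c,s=np.cos(p[2]),np.sin(p[2]);return np.round([1000*(c*d[0]+s*d[1]),1000*(-s*d[0]+c*d[1])],1)
for n,uv in dict(tip=(412,430),tipbow=(385,445),back=(431,576)).items():print(n,inb(W(uv,.049)))
for n in("clip","clip_back","washer"):
  for c in("top","side"):
    for r in models.pinpoint(c,n)[:3]:print(c,n,round(r["conf"],2),inb(px2w(c,r["uv"],.049)))
for c in("top","side"):
  for r in models.pinpoint(c,"handle_top")[:1]:
    h=px2w(c,r["uv"],.115);b=inb(h);print("handle",h,b,np.hypot(*b),np.arctan2(b[1],b[0]))
h75=[b2w(p,(75*np.cos(a),75*np.sin(a),115)) for a in(0,.5,.8,1)];print(h75)
out=cv2.resize(im[175:290,300:420],None,fx=5,fy=5,interpolation=cv2.INTER_CUBIC)[:,:,::-1].copy()
P=lambda q:tuple(int(v) for v in ((w2px("top",b2w(p,q))-[300,175]+.5)*5))
def poly(z,xa,xb,ya,yb,col):cv2.polylines(out,[np.array([P(q) for q in((xa,ya,z),(xb,ya,z),(xb,yb,z),(xa,yb,z))])],True,col,1)
poly(40,-165,50,-75,75,(0,0,255));poly(46,-160,-13,-30,55,(255,0,0))
for q in((46,-13.5,78),(0,0,80)):cv2.circle(out,P(q),4,(255,0,255),1)
cv2.line(out,P((-14,-4,52)),P((-50,-4,52)),(0,200,0));cv2.line(out,P((-120,31,52)),P((-45,31,52)),(0,200,0))
cv2.imwrite("pics/crop2.png",out)
E
```

```text
[ 0.58361711 -0.07998475  0.31995811]
top (0, 0, 0) [3.3 4.2]
top (-86.5, 12.5, 46) [8.5 6.2]
top (-14, -4, 49) [4.5 4.4]
top (46, -13.5, 78) [2.8 2.1]
top (0, 0, 49) [7.1 1.8]
side (0, 0, 0) [ 2.2 -0.8]
side (-86.5, 12.5, 46) [ 5.4 -0.2]
side (-14, -4, 49) [ 5.5 -2.2]
side (46, -13.5, 78) [ 5.6 -2.5]
side (0, 0, 49) [4.3 1.5]
top (176, 180, 62) [-0.9 -2.2]
top (176, -180, 62) [-27.9  -1.8]
top (55, 180, 50) [ -1.6 -12.8]
tip [-77.4 -18.8]
tipbow [-81.2   4.2]
back [-184.9    5.5]
top clip 0.79 [-121.6 -156.9]
top clip 0.64 [-29.1 -43.2]
top clip 0.54 [-56.5  17. ]
side clip 0.7 [-121.6 -120.9]
side clip 0.47 [-53.4  -5.1]
side clip 0.24 [227.5 548.1]
top clip_back 0.96 [-170.2 -219.7]
top clip_back 0.49 [-104.8   27.5]
side clip_back 0.68 [-174.2 -170.6]
side clip_back 0.55 [-113.9   31.8]
top washer 0.58 [-33.9 -43.8]
side washer 0.43 [-31.1 -40.2]
handle [0.63181523 0.00208457 0.115     ] [71.6 62.7] 95.17273769310201 0.7192253737237865
handle [ 0.63284001 -0.01576342  0.115     ] [66.9 45.5] 80.90648923294101 0.5972584242413097
[array([ 0.65481075, -0.05639524,  0.115     ]), array([ 0.634786  , -0.02515096,  0.115     ]), array([ 0.61629612, -0.01247859,  0.115     ]), array([ 0.60223331, -0.0073319 ,  0.115     ])]
```

View pics/crop2.png

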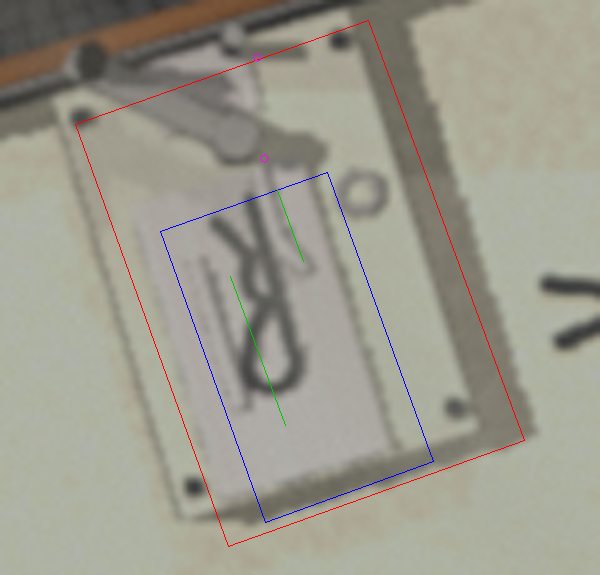

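```bash
cat >> h.py <<'E'
def inb(p,w):
    d=np.array(w[:2])-p[:2];c,s=np.cos(p[2]),np.sin(p[2]);return np.round([1000*(c*d[0]+s*d[1]),1000*(-s*d[0]+c*d[1])],1)
E
python3 - <<'E'
from h import *
A=lambda u:(np.array(u)+.5)/3.75-.5+[240,100]
B=lambda u:(np.array(u)+.5)/5-.5+[300,175]
O=[((176,180,62),A((52,208)),1),((176,-180,62),A((586,49)),1),((55,180,50),A((109,394)),1),
((46,-13.5,78),B((233,38)),1),((0,0,80),B((237,138)),1),((-165,75,40),B((180,517)),.7),((50,75,40),B((57,100)),.7),
((-120,31,52),B((247,408)),.7),((-45,31,52),B((205,258)),.7)]
f=lambda p:np.concatenate([w*(w2px("top",b2w(p,q))-uv) for q,uv,w in O])
s=least_squares(f,[.59,-.07,.28],loss="soft_l1");p=s.x;print(p);np.save("p.npy",p)
for o,r in zip(O,f(p).reshape(-1,2)):print(o[0],np.round(r/o[2],1))
for n,uv in dict(tip=(249,195),tipbow=(214,217),back=(273,392),looptopR=(300,360),looptopL=(240,365)).items():print(n,inb(p,px2w("top",B(uv),.049)))
h=px2w("top",B((92,58)),.115);b=inb(p,h);print("handle",h,b,np.hypot(*b),np.arctan2(b[1],b[0]))
for a in(1,.75,.5,.25,0):print(a,b2w(p,(75*np.cos(a),75*np.sin(a),115)))
# residual of side points
shot("side")
for n,q in PT.items(): 
    r=models.pinpoint("side",n)
    if r: print(n,np.round(w2px("side",b2w(p,q))-r[0]["uv"],1))
E
```

```text
[ 0.59224761 -0.06865526  0.27274787]
(176, 180, 62) [-1.   0.1]
(176, -180, 62) [ 0.9 -0.6]
(55, 180, 50) [-1.2 -0.4]
(46, -13.5, 78) [0.8 0.1]
(0, 0, 80) [0.3 0.4]
(-165, 75, 40) [1.2 2. ]
(50, 75, 40) [-0.6 -0.4]
(-120, 31, 52) [0.2 0. ]
(-45, 31, 52) [-0.8 -0.2]
tip [-23.1   0. ]
tipbow [-28.3  19.1]
back [-116.1   17.1]
looptopR [-105.4    0.3]
looptopL [-99.3  28.2]
handle [ 0.62624823 -0.00095222  0.115     ] [51. 56.] 75.7429864739964 0.8320931674407788
1 [0.61427175 0.0030381  0.115     ]
0.75 [ 0.63132429 -0.00463954  0.115     ]
0.5 [ 0.64594724 -0.01629736  0.115     ]
0.25 [ 0.6572314  -0.03121054  0.115     ]
0 [ 0.66447518 -0.04845185  0.115     ]
bracket [-2.3 -1.7]
ledge [-0.2  3.1]
fence [1.1 0.4]
lever_stop [-1.8 -1.9]
pin_hole [-0.8  4.4]
```

Emit:
send_rows(
  moves=[2.98,3.77,0,9.2,1,2.98,3.77,0,9.2,1,2.98,3.77,0,9.2,1,2.98,3.77,0,9.2,1,2.98,3.77,0,9.2,1,2.98,3.77,0,9.2,1,2.98,3.77,0,9.2,1,2.98,3.77,0,9.2,1,2.98,3.77,0,9.2,1,2.98,3.77,0,9.2,1],
)

```text
time_s: 4.45
ee_pos: [0.4516, -0.176, 0.239]
ee_rot: [0.0, 0.59, 0.807, 0.0]
contact_force: [0.4, -1.3, -0.5]
opening: 0.0002
gripper_force: 0.0
```

Emit:
send_rows(
  moves=[2.98,3.77,0,9.2,1,2.98,3.77,0,9.2,1,2.98,3.77,0,9.2,1,2.98,3.77,0,9.2,1,2.98,3.77,0,9.2,1,0,0,0,0,1,0,0,0,0,1],
)

```text
time_s: 5.32
ee_pos: [0.5992, 0.0108, 0.2383]
ee_rot: [-0.0, 0.231, 0.973, -0.0]
contact_force: [-0.7, -0.1, -0.5]
opening: 0.0003
gripper_force: 0.0
```

Emit:
send_rows(
  moves=[0,0,-4,0,1,0,0,-4,0,1,0,0,-4,0,1,0,0,-2.95,0,1,0,0,0,0,1,0,0,0,0,1],
)

```text
time_s: 6.08
ee_pos: [0.6003, 0.0101, 0.0907]
ee_rot: [0.001, 0.231, 0.973, -0.0]
contact_force: [1.5, 0.4, -0.5]
opening: 0.0004
gripper_force: 0.0
```

Emit:
send_rows(
  moves=[1.26,-0.53,0,0,1,0.81,-0.32,0,-6.6,1,0.81,-0.32,0,-6.6,1,0.64,-0.43,0,-5.7,1,0.64,-0.43,0,-5.7,1,0.54,-0.55,0,-5.7,1,0.54,-0.55,0,-5.7,1,0.42,-0.64,0,-5.7,1,0.3,-0.45,0,-5.7,1,0,0,0,0,1],
)

```text
time_s: 7.32
ee_pos: [0.6608, -0.0318, 0.0905]
ee_rot: [0.001, 0.602, 0.799, 0.0]
contact_force: [0.9, 0.2, 0.1]
opening: 0.0005
gripper_force: 0.0
```

```bash
python3 - <<'E'
from h import *
p=np.load("p.npy");shot("top");shot("side")
for c in("top","side"):
  for r in models.pinpoint(c,"handle_top")[:1]:
    h=px2w(c,r["uv"],.115);b=inb(p,h);print("handle",r["conf"],h,b,np.hypot(*b),np.arctan2(b[1],b[0]))
s=readout.read_state();print(s["ee_pos"],inb(p,s["ee_pos"]),s["contact_force"])
E
```

```text
handle 0.72 [ 0.66183418 -0.04534     0.115     ] [73.3  3.7] 73.393323947073 0.050434683363684854
[ 0.65967947 -0.03117768  0.08972481] [75.  17.9] [-0.21132443 -0.88977577  0.29938139]
```

Emit:
send_rows(
  moves=[0.05,-0.2,0,0,1,0.05,-0.2,0,0,1,0,0,0,0,1],
)

```text
time_s: 7.9
ee_pos: [0.6599, -0.0329, 0.0894]
ee_rot: [-0.001, 0.601, 0.799, 0.001]
contact_force: [-1.7, 7.5, 4.0]
opening: 0.0004
gripper_force: 4.1
```

Emit:
send_rows(
  moves=[0.05,-0.2,0,0,1,0,0,0,0,1],
)

```text
time_s: 8.15
ee_pos: [0.66, -0.033, 0.0894]
ee_rot: [-0.003, 0.601, 0.799, 0.002]
contact_force: [-3.8, 13.3, 5.0]
opening: 0.0004
gripper_force: 7.2
```

Emit:
send_rows(
  moves=[-0.27,0.96,0,0,1,-0.27,0.96,0,0,1,0,0,4,0,1,0,0,4,0,1,-5.2,-2.0,0,-0.3,1,-5.2,-2.0,0,0,1,-5.2,-2.0,0,0,1,-5.2,-2.0,0,0,1,0,0,0,0,1,0,0,0,0,1],
)

```text
time_s: 9.4
ee_pos: [0.4482, -0.0983, 0.1699]
ee_rot: [0.001, 0.604, 0.797, 0.0]
contact_force: [0.5, -1.6, 0.1]
opening: 0.0004
gripper_force: 0.0
```

```bash
python3 - <<'E'
from h import *
p=np.load("p.npy");shot("top");shot("side","side1")
for c in("top","side"):
  for n,z in(("handle_top",.115),("clip_back",.049),("clip",.049)):
   for r in models.pinpoint(c,n)[:3]:
    b=inb(p,px2w(c,r["uv"],z));print(c,n,round(r["conf"],2),b,np.arctan2(b[1],b[0]) if z>.1 else "")
s=readout.read_state();print(s["ee_pos"],inb(p,s["ee_pos"]),s["contact_force"],b2w(p,(-148,13,48)))
im=cv2.imread("pics/side1.png");cv2.imwrite("pics/side1c.png",cv2.resize(im[170:290,240:400],None,fx=5,fy=5,interpolation=cv2.INTER_CUBIC))
E
```

```text
top handle_top 0.63 [81.9  3.8] 0.04636479442915234
top clip_back 0.77 [-162.2 -232.5] 
top clip_back 0.72 [-86.7  15.9] 
top clip 0.68 [-34.9 -49. ] 
top clip 0.56 [-129.5 -168.7] 
side handle_top 0.62 [75.2 -1. ] -0.01329708858754823
side handle_top 0.32 [-131.5   97.5] 2.503589351346409
side clip_back 0.48 [-133.1   20.7] 
side clip_back 0.43 [-175.3 -194.5] 
side clip 0.55 [-121. -122.] 
side clip 0.51 [-62.9  -1.3] 
side clip 0.33 [-137.8 -311.4] 
[ 0.44773282 -0.09762265  0.16902942] [-147.   11.] [ 0.0488724  -0.47074964 -1.12720469] [ 0.4462166  -0.09600386  0.048     ]
```

View pics/side1c.png

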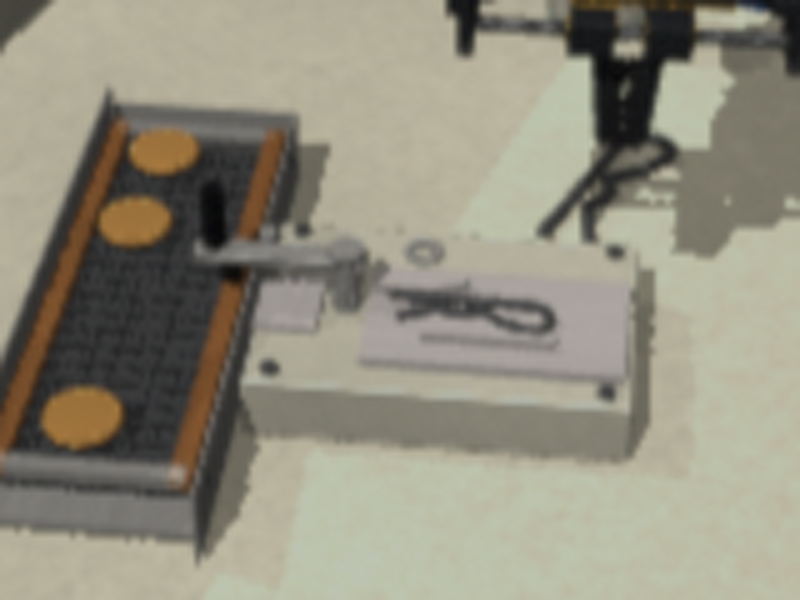

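Emit:
send_rows(
  moves=[-0.2,0.15,-4,0,1,0,0,-4,0,1,0,0,-2.5,0,1,0,0,-1,0,1,0,0,-0.5,0,1,0,0,0,0,1,0,0,0,0,1],
)

```text
time_s: 10.68
ee_pos: [0.4462, -0.0967, 0.0501]
ee_rot: [0.001, 0.604, 0.797, 0.0]
contact_force: [-0.8, 0.2, 0.2]
opening: 0.0003
gripper_force: 0.0
```

Emit:
send_rows(
  moves=[0,0,-0.2,0,1,0.48,0.135,0,0,1,0.48,0.135,0,0,1,0.48,0.135,0,0,1,0.48,0.135,0,0,1,0.48,0.135,0,0,1,0.48,0.135,0,0,1,0,0,0,0,1],
)

```text
time_s: 11.68
ee_pos: [0.4746, -0.0882, 0.0472]
ee_rot: [0.0, 0.604, 0.797, 0.0]
contact_force: [0.0, 0.8, -0.7]
opening: 0.0004
gripper_force: 0.0
```

```bash
python3 - <<'E'
from h import *
p=np.load("p.npy");im,_=shot("side","side2")
s=readout.read_state();print(s["ee_pos"],inb(p,s["ee_pos"]),s["contact_force"])
cv2.imwrite("pics/side2c.png",cv2.resize(im[200:260,280:380,::-1],None,fx=8,fy=8,interpolation=cv2.INTER_CUBIC))
E
```

```text
[ 0.47429677 -0.08815912  0.04712826] [-118.8   13. ] [-0.58339598  0.16708866 -0.28542861]
```

View pics/side2c.png

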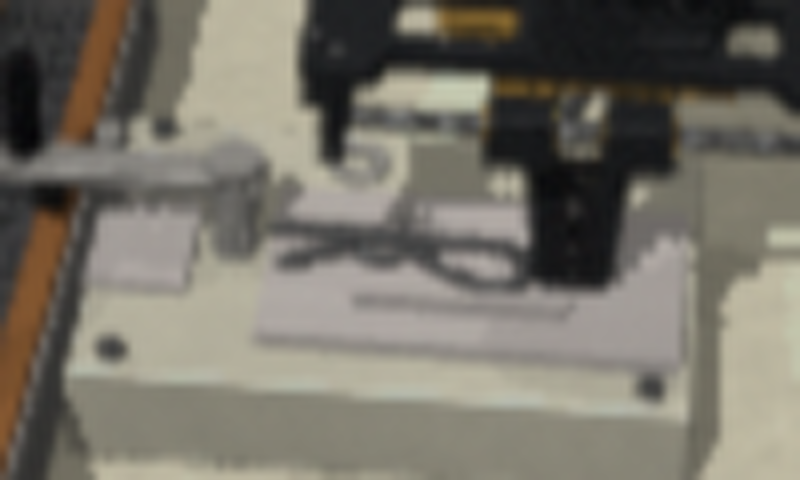

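Emit:
send_rows(
  moves=[0.48,0.135,0.05,0,1,0.48,0.135,0,0,1,0.48,0.135,0,0,1,0.48,0.135,0,0,1,0,0,0,0,1],
)

```text
time_s: 12.35
ee_pos: [0.4939, -0.0828, 0.0478]
ee_rot: [0.0, 0.604, 0.797, 0.0]
contact_force: [0.3, -0.0, -0.1]
opening: 0.0004
gripper_force: 0.0
```

```bash
python3 - <<'E'
from h import *
p=np.load("p.npy");im,_=shot("side","side3")
s=readout.read_state();print(s["ee_pos"],inb(p,s["ee_pos"]),s["contact_force"])
cv2.imwrite("pics/side3c.png",cv2.resize(im[200:260,280:380,::-1],None,fx=8,fy=8,interpolation=cv2.INTER_CUBIC))
E
```

```text
[ 0.4935698  -0.08279504  0.04767155] [-98.8  13. ] [ 0.06144145  0.62441842 -0.14410158]
```

View pics/side3c.png

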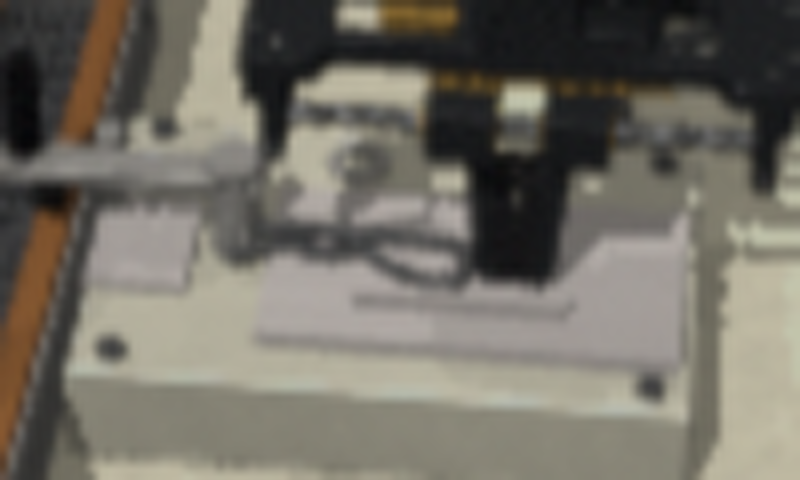

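Emit:
send_rows(
  moves=[0.39,0.108,0,0,1,0.39,0.108,0,0,1,0.39,0.108,0,0,1,0,0,0,0,1],
)

```text
time_s: 12.9
ee_pos: [0.5055, -0.0796, 0.0478]
ee_rot: [0.0, 0.604, 0.797, 0.0]
contact_force: [-0.2, -0.2, 0.9]
opening: 0.0005
gripper_force: 0.0
```

Emit:
send_rows(
  moves=[0.29,0.081,0,0,1,0.29,0.081,0,0,1,0,0,0,0,1],
)

```text
time_s: 13.28
ee_pos: [0.5111, -0.078, 0.0477]
ee_rot: [0.0, 0.604, 0.797, 0.0]
contact_force: [-0.4, 0.8, 0.3]
opening: 0.0003
gripper_force: 0.2
```

Emit:
send_rows(
  moves=[0.19,0.054,0,0,1,0.19,0.054,0,0,1,0,0,0,0,1],
)

```text
time_s: 13.65
ee_pos: [0.5154, -0.077, 0.0479]
ee_rot: [0.001, 0.604, 0.797, 0.0]
contact_force: [-0.7, -0.4, -0.2]
opening: 0.0005
gripper_force: 0.0
```

Emit:
send_rows(
  moves=[0.19,0.054,0,0,1,0.19,0.054,0,0,1,0,0,0,0,1],
)

```text
time_s: 14.02
ee_pos: [0.5188, -0.0758, 0.0478]
ee_rot: [0.0, 0.604, 0.797, 0.0]
contact_force: [0.3, -0.4, -0.4]
opening: 0.0002
gripper_force: 0.0
```

```bash
python3 - <<'E'
from h import *
p=np.load("p.npy");im,_=shot("side","side4")
s=readout.read_state();print(s["ee_pos"],inb(p,s["ee_pos"]),s["contact_force"])
cv2.imwrite("pics/side4c.png",cv2.resize(im[200:260,280:380,::-1],None,fx=8,fy=8,interpolation=cv2.INTER_CUBIC))
E
```

```text
[ 0.51869266 -0.07579324  0.04771732] [-72.8  12.9] [0.64626109 0.29597183 0.35854463]
```

View pics/side4c.png

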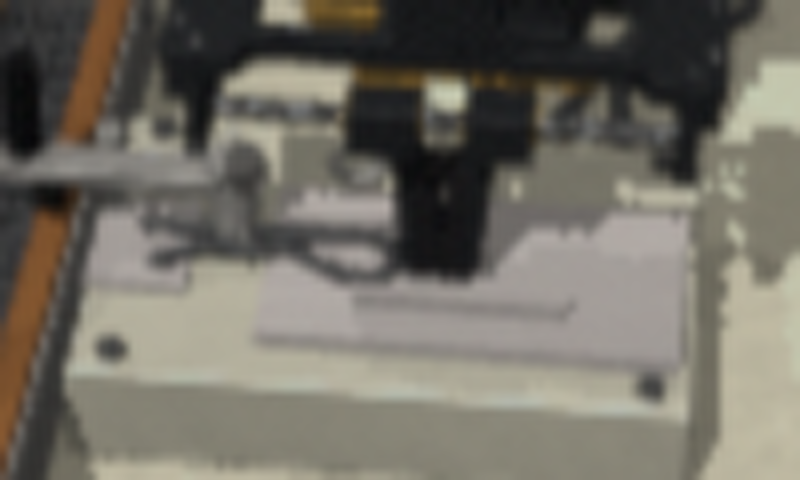

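Emit:
send_rows(
  moves=[0.19,0.054,0,0,1,0,0,0,0,1],
)

```text
time_s: 14.32
ee_pos: [0.5206, -0.0753, 0.0477]
ee_rot: [0.0, 0.604, 0.797, 0.0]
contact_force: [0.1, 0.2, -0.5]
opening: 0.0006
gripper_force: 0.0
```

Emit:
send_rows(
  moves=[0.19,0.054,0,0,1,0,0,0,0,1],
)

```text
time_s: 14.58
ee_pos: [0.5225, -0.0747, 0.0477]
ee_rot: [0.0, 0.604, 0.797, 0.0]
contact_force: [-0.3, 0.1, -0.3]
opening: 0.0007
gripper_force: 0.0
```

Emit:
send_rows(
  moves=[0.19,0.054,0,0,1,0,0,0,0,1],
)

```text
time_s: 14.82
ee_pos: [0.5244, -0.0742, 0.0477]
ee_rot: [0.0, 0.604, 0.797, 0.0]
contact_force: [-0.1, -0.4, -0.4]
opening: 0.0003
gripper_force: 0.0
```

Emit:
send_rows(
  moves=[0.19,0.054,0,0,1,0,0,0,0,1],
)

```text
time_s: 15.08
ee_pos: [0.5263, -0.0737, 0.0477]
ee_rot: [0.0, 0.604, 0.797, 0.0]
contact_force: [0.2, 0.1, -0.2]
opening: 0.0005
gripper_force: 0.0
```

```bash
python3 - <<'E'
from h import *
p=np.load("p.npy");im,_=shot("side","side5")
s=readout.read_state();print(s["ee_pos"],inb(p,s["ee_pos"]),s["contact_force"])
for o in(-10,-5,0,5):print(o,"tip",(w2px("side",b2w(p,(41+o,0,49)))-[280,200]+.5)*8,"back",(w2px("side",b2w(p,(-55+o,12,49)))-[280,200]+.5)*8)
print("rail end check (-120,31,52)",(w2px("side",b2w(p,(-120,31,52)))-[280,200]+.5)*8)
cv2.imwrite("pics/side5c.png",cv2.resize(im[200:260,280:380,::-1],None,fx=8,fy=8,interpolation=cv2.INTER_CUBIC))
E
```

```text
[ 0.52622789 -0.07366695  0.04773884] [-64.9  13. ] [0.55821818 0.04678027 0.16512232]
-10 tip [154.12154415 219.45603055] back [420.17455821 258.52981183]
-5 tip [140.21253766 218.50240233] back [405.96976216 257.54837258]
0 tip [126.31344172 217.5494536 ] back [391.77523263 256.56764267]
5 tip [112.42424576 216.59718363] back [377.59095849 255.58762132]
rail end check (-120,31,52) [574.62865635 296.11367704]
```

View pics/side5c.png

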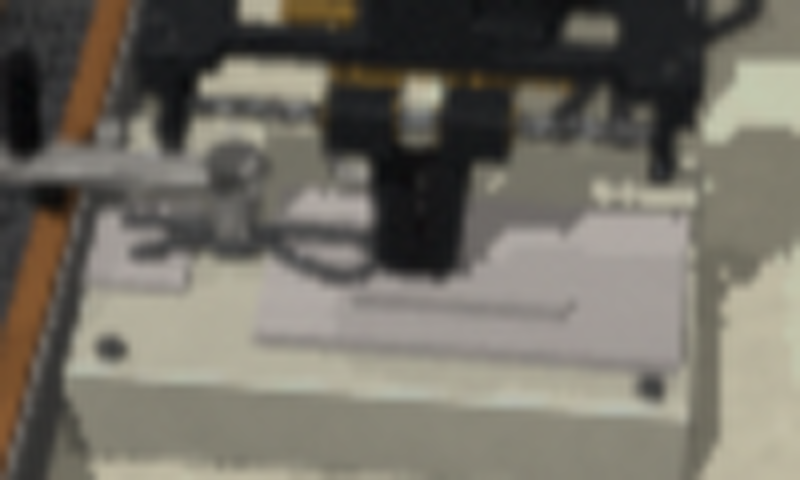

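Emit:
send_rows(
  moves=[0.1,0.027,0,0,1,0,0,0,0,1],
)

```text
time_s: 15.38
ee_pos: [0.5272, -0.0734, 0.0477]
ee_rot: [0.0, 0.604, 0.797, 0.0]
contact_force: [-0.3, 1.0, 0.0]
opening: 0.0003
gripper_force: 0.0
```

Emit:
send_rows(
  moves=[0.1,0.027,0,0,1,0,0,0,0,1],
)

```text
time_s: 15.62
ee_pos: [0.5282, -0.0732, 0.0477]
ee_rot: [0.0, 0.604, 0.797, 0.0]
contact_force: [-0.2, 0.2, 0.2]
opening: 0.0004
gripper_force: 0.1
```

Emit:
send_rows(
  moves=[0.1,0.027,0,0,1,0,0,0,0,1],
)

```text
time_s: 15.88
ee_pos: [0.5291, -0.0728, 0.0477]
ee_rot: [-0.0, 0.604, 0.797, -0.0]
contact_force: [-1.2, 0.8, 0.2]
opening: 0.0007
gripper_force: 0.3
```

Emit:
send_rows(
  moves=[0.1,0.027,0,0,1,0,0,0,0,1],
)

```text
time_s: 16.12
ee_pos: [0.5297, -0.0725, 0.0475]
ee_rot: [-0.001, 0.604, 0.797, -0.0]
contact_force: [-3.3, 0.3, 1.4]
opening: 0.0006
gripper_force: 1.6
```

Emit:
send_rows(
  moves=[0.1,0.027,0,0,1,0,0,0,0,1],
)

```text
time_s: 16.38
ee_pos: [0.5303, -0.0721, 0.0475]
ee_rot: [-0.001, 0.604, 0.797, -0.0]
contact_force: [-5.4, -1.2, 2.7]
opening: 0.0009
gripper_force: 2.8
```

Emit:
send_rows(
  moves=[0.1,0.027,0,0,1,0,0,0,0,1],
)

```text
time_s: 16.62
ee_pos: [0.5307, -0.0718, 0.0474]
ee_rot: [-0.001, 0.604, 0.797, -0.001]
contact_force: [-7.0, 0.1, 4.9]
opening: 0.0001
gripper_force: 4.1
```

```bash
python3 - <<'E'
from h import *
p=np.load("p.npy");im,_=shot("side","side6")
s=readout.read_state();print(s["ee_pos"],inb(p,s["ee_pos"]),s["contact_force"])
cv2.imwrite("pics/side6c.png",cv2.resize(im[200:260,280:380,::-1],None,fx=8,fy=8,interpolation=cv2.INTER_CUBIC))
a=cv2.imread("pics/side5.png");g=lambda i:i[215:240,290:330].astype(int).sum(2);print("changed px",np.argwhere(abs(g(a[:,:,::-1])-g(im))>60).shape)
E
```

```text
[ 0.5307774  -0.07184219  0.04739551] [-60.1  13.5] [-7.74913281 -0.92239095  4.40093162]
changed px (173, 2)
```

Emit:
send_rows(
  moves=[0.1,0.027,0,0,1,0,0,0,0,1],
)

```text
time_s: 16.92
ee_pos: [0.5312, -0.0716, 0.0473]
ee_rot: [-0.002, 0.604, 0.797, -0.001]
contact_force: [-9.4, 0.2, 6.7]
opening: 0.0005
gripper_force: 5.3
```

Emit:
send_rows(
  moves=[0.1,0.027,0,0,1,0,0,0,0,1],
)

```text
time_s: 17.18
ee_pos: [0.5318, -0.0712, 0.0473]
ee_rot: [-0.002, 0.604, 0.797, -0.001]
contact_force: [-11.1, -0.1, 6.8]
opening: 0.0004
gripper_force: 6.2
```

Emit:
send_rows(
  moves=[0.1,0.027,0,0,1,0,0,0,0,1],
)

```text
time_s: 17.42
ee_pos: [0.5337, -0.071, 0.0474]
ee_rot: [-0.002, 0.604, 0.797, -0.001]
contact_force: [-7.4, -0.1, 3.5]
opening: 0.0003
gripper_force: 4.0
```

```bash
python3 - <<'E'
from h import *
p=np.load("p.npy");im,_=shot("side","side7")
s=readout.read_state();print(s["ee_pos"],inb(p,s["ee_pos"]),s["contact_force"])
for n in("side5","side7"):
    a=cv2.imread(f"pics/{n}.png");cv2.imwrite(f"pics/_{n}.png",a)
c=[cv2.resize(cv2.imread(f"pics/{n}.png")[215:245,285:340],None,fx=10,fy=10,interpolation=cv2.INTER_CUBIC)[:290] for n in("side5","side7")]
cv2.imwrite("pics/cmp.png",np.vstack(c))
E
```

```text
[ 0.53368853 -0.0709441   0.04737756] [-57.   13.6] [-7.20369007 -0.01932249  2.87755957]
```

View pics/cmp.png

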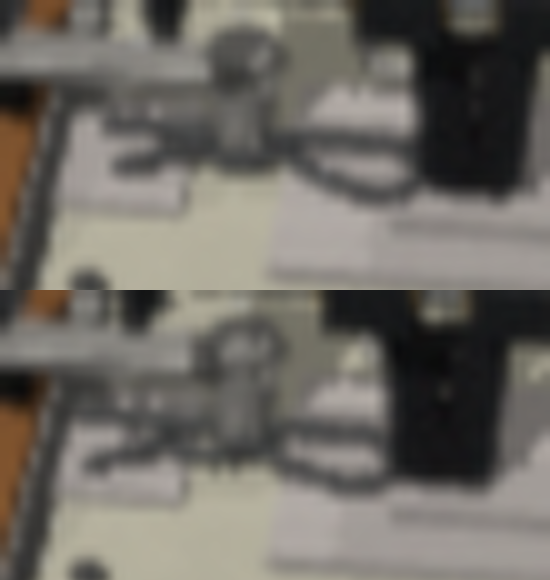

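Emit:
send_rows(
  moves=[0.1,0.027,0,0,1,0,0,0,0,1],
)

```text
time_s: 17.73
ee_pos: [0.5339, -0.0708, 0.0473]
ee_rot: [-0.002, 0.604, 0.797, -0.001]
contact_force: [-10.1, -2.2, 6.2]
opening: 0.0005
gripper_force: 6.3
```

Emit:
send_rows(
  moves=[0.1,0.027,0,0,1,0,0,0,0,1],
)

```text
time_s: 17.98
ee_pos: [0.5341, -0.0707, 0.0472]
ee_rot: [-0.003, 0.604, 0.797, -0.002]
contact_force: [-14.6, -2.9, 8.5]
opening: 0.0006
gripper_force: 8.5
```

Emit:
send_rows(
  moves=[0.1,0.027,0,0,1,0,0,0,0,1],
)

```text
time_s: 18.23
ee_pos: [0.5343, -0.0705, 0.0471]
ee_rot: [-0.004, 0.604, 0.797, -0.003]
contact_force: [-17.7, -3.4, 12.3]
opening: 0.0006
gripper_force: 10.6
```

Emit:
send_rows(
  moves=[0.15,0.04,0,0,1,0,0,0,0,1],
)

```text
time_s: 18.48
ee_pos: [0.5346, -0.0701, 0.047]
ee_rot: [-0.005, 0.603, 0.797, -0.003]
contact_force: [-22.2, -3.1, 15.9]
opening: 0.0007
gripper_force: 13.5
```

Emit:
send_rows(
  moves=[0.15,0.04,0,0,1,0,0,0,0,1],
)

```text
time_s: 18.73
ee_pos: [0.535, -0.0699, 0.047]
ee_rot: [-0.006, 0.603, 0.797, -0.004]
contact_force: [-26.5, -5.4, 19.8]
opening: 0.0004
gripper_force: 16.8
```

Emit:
send_rows(
  moves=[-0.5,-0.14,0,0,1,-1,-0.27,0,0,1,-1,-0.27,0,0,1,0,0,4,0,1,0,0,5,0,1,-5,-1.4,3,0,1,-5,-1.4,0,0,1,-5,-1.4,0,0,1,0,0,0,0,1],
)

```text
time_s: 19.85
ee_pos: [0.3638, -0.1187, 0.1674]
ee_rot: [0.0, 0.605, 0.796, -0.0]
contact_force: [1.0, 0.7, -0.1]
opening: 0.0001
gripper_force: 0.0
```

```bash
python3 - <<'E'
from h import *
p=np.load("p.npy");im,_=shot("top");si,_=shot("side")
print(readout.read_state()["contact_force"])
for c in("top","side"):
  for n,z in(("handle_top",.115),("clip_back",.049),("clip",.049),("pin_hole",.049),("fence",.049)):
   for r in models.pinpoint(c,n)[:3]:
    b=inb(p,px2w(c,r["uv"],z))
    if np.hypot(*b)<130: print(c,n,round(r["conf"],2),b)
a=cv2.resize(im[170:230,310:390],None,fx=5,fy=5,interpolation=cv2.INTER_CUBIC)
b=cv2.resize(si[205:265,285:365],None,fx=5,fy=5,interpolation=cv2.INTER_CUBIC)
P=lambda c,q,o:tuple(int(v) for v in (w2px(c,b2w(p,q))-o+.5)*5)
for q in((41,0,49),(-55,12,49)):
  cv2.circle(a,P("top",q,[310,170]),3,(255,0,255),1);cv2.circle(b,P("side",q,[285,205]),3,(255,0,255),1)
cv2.imwrite("pics/fin.png",np.hstack([a,b])[:,:,::-1])
E
```

```text
[ 0.14620664 -1.64720574  2.48594608]
top handle_top 0.62 [110.6 -42.8]
top handle_top 0.52 [76.6  3. ]
top clip_back 0.74 [-46.9  13.9]
top clip 0.65 [0.9 3.1]
top pin_hole 0.77 [ 8.  -1.6]
top fence 0.84 [ -7.7 -10.3]
side handle_top 0.5 [74.2  4.8]
side clip_back 0.41 [-58.9   7.5]
side clip 0.54 [  9.6 -18.9]
side pin_hole 0.73 [ 7.8 -5.2]
side fence 0.59 [-20.6  -2.7]
side fence 0.29 [-12.1  67.2]
```

View pics/fin.png

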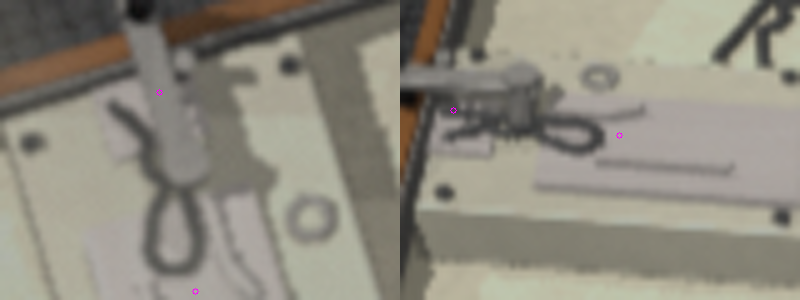

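```bash
python3 - <<'E'
from h import *
p=np.load("p.npy");im,_=shot("top");si,_=shot("side")
t0=cv2.imread("pics/top0.png")[:,:,::-1];s0=cv2.imread("pics/side0.png")[:,:,::-1]
def ext(I,c,tag,xr):
    v,u=np.mgrid[0:480,0:640];P=np.array([[*inb(p,px2w(c,(a,b),.049))] for a,b in zip(u[190:270,280:400].ravel(),v[190:270,280:400].ravel())]).reshape(80,120,2)
    g=I[190:270,280:400].astype(float).mean(2)
    m=(P[...,0]>xr[0])&(P[...,0]<xr[1])&(P[...,1]>-3)&(P[...,1]<29)
    # profile: min brightness per 2mm bin in x for the y 6..18 strip
    for lo,hi,nm in((6,18,"mid"),):
        mm=m&(P[...,1]>lo)&(P[...,1]<hi);xs=P[...,0][mm];gs=g[mm]
        bins=np.arange(xr[0],xr[1],3);print(c,tag,[(int(b),int(gs[(xs>=b)&(xs<b+3)].mean())) for b in bins if ((xs>=b)&(xs<b+3)).any()])
ext(t0,"top","before",(-130,-90));ext(im,"top","after",(-75,-25));ext(s0,"side","before",(-135,-90));ext(si,"side","after",(-75,-25))
def full(uv,o,k=5):return (np.array(uv)+.5)/k-.5+o
print("bowtip",inb(p,px2w("top",full((113,103),[310,170]),.047)),"pinhead",inb(p,px2w("top",full((183,165),[310,170]),.08)))
print("side bowtip",inb(p,px2w("side",full((47,135),[285,205]),.047)),"pinhead",inb(p,px2w("side",full((122,75),[285,205]),.08)),"rail",inb(p,px2w("side",full((198,162),[285,205]),.052)),inb(p,px2w("side",full((333,172),[285,205]),.052)))
E
```

```text
Traceback (most recent call last):
  File "h.py", line 4, in px2w
    m=imaging.camera_model(cam);K=np.array(m["camera_matrix"]);R=np.array(m["R"]);t=np.array(m["t"])
ValueError: time passes only in moves, steps and waits
```

```bash
cat >> h.py <<'E'
CM={c:imaging.camera_model(c) for c in("top","side")}
class _I:
    camera_model=staticmethod(lambda c:CM[c]);get_image=staticmethod(imaging.get_image)
imaging=_I
E
python3 - <<'E'
from h import *
p=np.load("p.npy");im,_=shot("top","top9");si,_=shot("side","side9")
t0=cv2.imread("pics/top0.png")[:,:,::-1];s0=cv2.imread("pics/side0.png")[:,:,::-1]
def ext(I,c,tag,xr):
    v,u=np.mgrid[190:270,280:400];P=np.array([inb(p,px2w(c,(a,b),.049)) for a,b in zip(u.ravel(),v.ravel())]).reshape(80,120,2)
    g=I[190:270,280:400].astype(float).mean(2)
    mm=(P[...,1]>6)&(P[...,1]<20);xs=P[...,0][mm];gs=g[mm]
    print(c,tag,[(int(b),int(gs[(xs>=b)&(xs<b+3)].mean())) for b in np.arange(*xr,3) if ((xs>=b)&(xs<b+3)).any()])
ext(t0,"top","before",(-130,-90));ext(im,"top","after",(-75,-25));ext(s0,"side","before",(-135,-90));ext(si,"side","after",(-75,-25))
full=lambda uv,o,k=5:(np.array(uv)+.5)/k-.5+o
print("bowtip",inb(p,px2w("top",full((113,103),[310,170]),.047)),"pinhead",inb(p,px2w("top",full((183,165),[310,170]),.08)))
print("side bowtip",inb(p,px2w("side",full((47,135),[285,205]),.047)),"pinhead",inb(p,px2w("side",full((122,75),[285,205]),.08)),"rail",inb(p,px2w("side",full((198,162),[285,205]),.052)),inb(p,px2w("side",full((333,172),[285,205]),.052)))
E
```

```text
top before [(-130, 170), (-127, 169), (-124, 170), (-121, 155), (-118, 99), (-115, 88), (-112, 124), (-109, 152), (-106, 164), (-103, 166), (-100, 155), (-97, 150), (-94, 148), (-91, 130)]
top after [(-75, 166), (-72, 166), (-69, 166), (-66, 166), (-63, 165), (-60, 165), (-57, 165), (-54, 165), (-51, 158), (-48, 132), (-45, 99), (-42, 106), (-39, 139), (-36, 150), (-33, 148), (-30, 152), (-27, 144)]
side before [(-135, 155), (-132, 156), (-129, 156), (-126, 155), (-123, 152), (-120, 133), (-117, 80), (-114, 70), (-111, 97), (-108, 129), (-105, 131), (-102, 131), (-99, 125), (-96, 121), (-93, 117)]
side after [(-75, 165), (-72, 164), (-69, 165), (-66, 164), (-63, 164), (-60, 163), (-57, 163), (-54, 163), (-51, 154), (-48, 105), (-45, 68), (-42, 83), (-39, 101), (-36, 122), (-33, 132), (-30, 132), (-27, 131)]
bowtip [42.9 22.5] pinhead [0.7 2.6]
side bowtip [41.6 20.5] pinhead [0.8 3.7] rail [-45.9  41.6] [-120.2   42. ]
```

```bash
python3 - <<'E'
from h import *
p=np.load("p.npy")
def prof(f,c,xs):
    I=cv2.cvtColor(cv2.imread(f),6).astype(np.float32);ys=np.arange(-8,34,2)
    print(f,"y:",list(ys))
    for x in xs:
        uv=np.array([w2px(c,b2w(p,(x,y,49))) for y in ys],np.float32)
        print(x,cv2.remap(I,uv[:,:1].copy(),uv[:,1:].copy(),1).ravel().astype(int))
prof("pics/top0.png","top",range(-120,-14,4));prof("pics/top9.png","top",range(-52,-8,4))
E
```

```text
pics/top0.png y: [np.int64(-8), np.int64(-6), np.int64(-4), np.int64(-2), np.int64(0), np.int64(2), np.int64(4), np.int64(6), np.int64(8), np.int64(10), np.int64(12), np.int64(14), np.int64(16), np.int64(18), np.int64(20), np.int64(22), np.int64(24), np.int64(26), np.int64(28), np.int64(30), np.int64(32)]
-120 [169 169 170 171 170 169 168 164 161 161 162 156 156 160 165 168 170 168
 151 141 142]
-116 [169 170 170 169 166 151 133 117 103  96  97  96  96 101 112 131 147 149
 136 129 146]
-112 [169 169 167 153 136 115  95  82  86  98 111 118 117 107  92  82  90  98
 108 126 148]
-108 [169 168 159 138 113  94  91 105 128 152 164 168 168 160 134  99  77  73
  87 118 149]
-104 [168 165 148 124 102  92 101 136 159 169 171 170 172 166 145 115  85  73
  86 115 145]
-100 [165 158 146 129 107  96 106 133 160 170 170 167 160 150 134 103  83  79
  91 119 148]
-96 [167 167 162 142 116  98 105 139 161 170 170 163 145 124 103  87  82  93
 107 125 146]
-92 [167 167 157 135 106  95 108 135 160 171 167 151 128 104  84  89 109 123
 127 128 149]
-88 [167 166 154 128 104  96 111 144 161 161 151 129 101  8
[... 2277 characters left out ...]
3 112  99  99 106 114 123 125 119 108  96  93 103
 126 151 165]
-36 [156 163 160 151 136 111  98  99 113 139 150 156 161 164 156 128 103  92
 102 127 153]
-32 [157 165 153 134 114  97  93 109 134 149 155 155 159 162 158 141 116  94
 100 122 150]
-28 [156 161 150 126 103  90  95 114 140 155 156 156 155 152 141 122 105  96
 104 129 154]
-24 [157 166 153 128 106  91  92 113 137 150 154 155 155 142 123 104  94 104
 129 151 165]
-20 [156 160 147 122  97  85  91 114 144 155 156 155 147 130 106  94 101 123
 149 165 168]
-16 [148 160 146 121  99  87  91 116 141 153 153 146 129 108  97  99 115 143
 158 165 167]
-12 [134 139 134 118  96  85  91 109 130 138 126 109  96  91  99 122 144 158
 165 168 168]
```

```bash
python3 - <<'E'
from h import *
p=np.load("p.npy")
def row(f,pts):
    I=cv2.cvtColor(cv2.imread(f),6).astype(np.float32);uv=np.array([w2px("side",b2w(p,q)) for q in pts],np.float32)
    return cv2.remap(I,uv[:,:1].copy(),uv[:,1:].copy(),1).ravel().astype(int)
xs=list(range(-96,-36,3));print(xs)
for f,x in(("side4",-72.8),("side5",-64.9),("side7",-57)):
    for z in(50,54,60,70):print(f,x,z,row(f"pics/{f}.png",[(a,22,z) for a in xs]))
xs=list(range(12,60,3));print("bow tip",xs)
for f in("side4","side5","side6","side7","side9"):
    for y in(19,21,23):print(f,y,row(f"pics/{f}.png",[(a,y,48) for a in xs]))
E
```

```text
[-96, -93, -90, -87, -84, -81, -78, -75, -72, -69, -66, -63, -60, -57, -54, -51, -48, -45, -42, -39]
side4 -72.8 50 [157 150 134 121  91  62  59  57  71  72  69  73  91  80  79  99 118 117
 112 102]
side4 -72.8 54 [156 141 104  82  45  27  26  25  29  29  27  33  46  57  85 130 149 153
 152 141]
side4 -72.8 60 [142 113  93  64  31  22  21  21  20  21  20  23  29  49  71  99 116 126
 123 117]
side4 -72.8 70 [107 106  95  51  27  23  21  18  16  19  21  23  38  80 114 118 126 125
 124 129]
side5 -64.9 50 [157 157 157 154 142 125 110  77  56  67  68  63  65  71  82  90  79  85
 101 107]
side5 -64.9 54 [158 158 156 151 126  90  61  36  27  27  26  25  27  30  38  54  82 116
 138 143]
side5 -64.9 60 [162 165 147 116 104  83  47  27  22  21  20  21  22  21  25  37  65  91
 112 117]
side5 -64.9 70 [153 126 109 106 103  80  37  23  22  21  16  19  21  20  25  48  97 128
 126 124]
side7 -57 50 [158 157 157 156 157 157 155 149 119  76  58  53  61  56  54  56  59  64
  70  86]
side7 -57 54 [158 158 157 157 156 154 146 124  86  46  29  25  26  25  24  25  28  36
  65 111]
side7 -57 60 [158 158 1
[... 666 characters left out ...]
 158 156 148 110  68  78]
side6 19 [107 115 127 127 104  85  83  82  89  96 124 154 148 111  66  73]
side6 21 [124 131 146 146 120 102  99  97  99 100 132 154 148 110  67  77]
side6 23 [141 138 151 153 133 119 115 111 107 104 138 155 148 110  68  78]
side7 19 [104 100 107 120 103  84  82  81  89  92 110 141 147 111  65  73]
side7 21 [118 113 126 140 120 101  98  96  97  87 103 134 146 110  66  77]
side7 23 [137 126 139 150 133 120 114 109 102  80  95 129 147 110  67  78]
side9 19 [102 106 119 122 100  83  81  79  84  90 111 140 142 108  64  71]
side9 21 [117 120 138 140 117  99  97  94  92  86 108 135 142 108  65  74]
side9 23 [134 129 144 148 129 116 114 107  96  81 103 133 143 107  66  76]
```

```bash
python3 - <<'E'
from h import *
p=np.load("p.npy")
def prof(f,c,xs,ys):
    I=cv2.cvtColor(cv2.imread(f),6).astype(np.float32)
    print(f,"y:",list(map(int,ys)))
    for x in xs:
        uv=np.array([w2px(c,b2w(p,(x,y,48))) for y in ys],np.float32)
        print(x,cv2.remap(I,uv[:,:1].copy(),uv[:,1:].copy(),1).ravel().astype(int))
prof("pics/top9.png","top",range(8,52,4),np.arange(4,34,2))
# pin below the head: side view column, z 50..66, at y=9 front face
I=cv2.cvtColor(cv2.imread("pics/side9.png"),6).astype(np.float32)
xs=list(range(-24,28,3));print(xs)
for f in("side0","side9"):
  I=cv2.cvtColor(cv2.imread(f"pics/{f}.png"),6).astype(np.float32)
  for z in(55,60,64,77):
    uv=np.array([w2px("side",b2w(p,(x,0,z))) for x in xs],np.float32);print(f,z,cv2.remap(I,uv[:,:1].copy(),uv[:,1:].copy(),1).ravel().astype(int))
E
```

```text
pics/top9.png y: [4, 6, 8, 10, 12, 14, 16, 18, 20, 22, 24, 26, 28, 30, 32]
8 [135 133 121 109  98  87  87 106 132 152 161 164 165 166 166]
12 [134 127 116 107  95  86  87 101 129 144 153 158 160 160 163]
16 [131 118 105  93  84  80  89 111 127 136 143 147 151 154 160]
20 [131 119 103  86  77  86 108 136 153 156 159 161 160 158 160]
24 [130 121 107  90  78  78 101 127 146 156 161 163 162 159 158]
28 [132 133 132 118  96  78  81  99 127 148 158 162 163 163 162]
32 [132 131 139 139 124  97  79  80  98 123 144 156 160 159 159]
36 [133 136 147 154 146 125 101  82  79  90 114 140 157 159 161]
40 [132 133 145 154 158 153 140 123 100  86  94 123 146 156 158]
44 [129 134 146 156 158 158 158 151 133 121 122 135 149 154 156]
48 [125 127 137 147 154 156 155 153 152 152 151 150 149 149 147]
[-24, -21, -18, -15, -12, -9, -6, -3, 0, 3, 6, 9, 12, 15, 18, 21, 24, 27]
side0 55 [129 132 132 127 114  94  74  73  80  74  59  59  73  88 102 114 120 121]
side0 60 [152 145 123 114 107  92  76  75  74  67  75  92 107 117 121 122 123 122]
side0 64 [149 120 102 100 101  88  75  75  76  82  98 113 120 121 122 123 130 122]
side0 77 [164 161 159 159 147 121 113 120 122 122 122 122 129 143 151 151 149 135]
side9 55 [142 139 130 114 107  98  80  78  90  98  98  94  93 100 102  99 102 113]
side9 60 [162 153 126 107 106  99  82  82  91  97  96  91  91  94  94  91  90  90]
side9 64 [159 128 108 106 108 102  93  90  89  93  88  88  93  96  97 100 101 101]
side9 77 [174 171 168 167 152 120 116 126 130 130 130 128 127 134 134 137 135 136]
```

Emit:
send_rows(
  moves=[2.04,1.11,0,-10,0,2.04,1.11,0,-10,0,2.04,1.11,0,-10,0,2.04,1.11,0,-10,0,2.04,1.11,0,-10,0,2.04,1.11,0,-10,0,2.04,1.11,0,-10,0,2.04,1.11,0,-10,0,2.04,1.11,0,-10,0,0,0,0,0,0],
)

```text
time_s: 21.9
ee_pos: [0.5504, -0.0181, 0.1675]
ee_rot: [-0.0, 0.99, 0.138, 0.0]
contact_force: [-0.7, -0.2, -0.2]
opening: 0.0882
gripper_force: 0.0
```

Emit:
send_rows(
  moves=[0,0,-4,0,0,0,0,-4,0,0,0,0,-2,0,0,0,0,0,0,0,0,0,0,0,0],
)

```text
time_s: 22.52
ee_pos: [0.55, -0.019, 0.0687]
ee_rot: [0.0, 0.991, 0.137, 0.0]
contact_force: [-0.3, 0.0, 0.3]
opening: 0.0883
gripper_force: 0.0
```

```bash
python3 - <<'E'
from h import *
p=np.load("p.npy");s=readout.read_state();q=s["ee_rot"]
print(s["ee_pos"],inb(p,s["ee_pos"]),2*np.arctan2(q[2],q[1]),s["opening"],s["contact_force"],s["time_s"])
E
```

```text
[ 0.55004459 -0.01897098  0.06869169] [-27.3  59.2] 0.27532325239760086 0.0883355351686175 [-0.29487436  0.01397781  0.31772698] 22.525
```

Emit:
send_rows(
  moves=[-0.23,0.02,-1,0,0,0,0,-0.4,0,0,0,0,0,0,0],
)

```text
time_s: 22.9
ee_pos: [0.5471, -0.0183, 0.0535]
ee_rot: [-0.0, 0.991, 0.137, -0.0]
contact_force: [0.4, 0.5, 1.3]
opening: 0.088
gripper_force: 0.0
```

Emit:
send_rows(
  moves=[0,0,-0.2,0,0,0,0,-0.2,0,0,0,0,0,0,0],
)

```text
time_s: 23.28
ee_pos: [0.5485, -0.0183, 0.0506]
ee_rot: [0.0, 0.991, 0.137, 0.001]
contact_force: [-0.6, 2.6, 3.7]
opening: 0.0882
gripper_force: 2.5
```

Emit:
send_rows(
  moves=[-0.03,0.12,0,0,0,0,0,0,0,0],
)

```text
time_s: 23.52
ee_pos: [0.548, -0.0171, 0.0503]
ee_rot: [0.0, 0.991, 0.137, 0.001]
contact_force: [1.5, 2.0, 3.6]
opening: 0.0884
gripper_force: 2.1
```

Emit:
send_rows(
  moves=[0,0,-0.1,0,0,0,0,0,0,0],
)

```text
time_s: 23.78
ee_pos: [0.5482, -0.0171, 0.0495]
ee_rot: [0.0, 0.991, 0.137, 0.001]
contact_force: [2.1, 3.0, 7.7]
opening: 0.0881
gripper_force: 3.4
```

Emit:
send_rows(
  moves=[0.08,0.1,0,0,0,0,0,0,0,0],
)

```text
time_s: 24.02
ee_pos: [0.5483, -0.016, 0.0489]
ee_rot: [0.0, 0.991, 0.137, 0.0]
contact_force: [1.5, 1.5, 3.5]
opening: 0.0881
gripper_force: 2.3
```

Emit:
send_rows(
  moves=[0,0,-0.1,0,0,0,0,0,0,0],
)

```text
time_s: 24.28
ee_pos: [0.5483, -0.0161, 0.048]
ee_rot: [0.0, 0.991, 0.137, 0.0]
contact_force: [1.9, 2.0, 5.2]
opening: 0.0876
gripper_force: 2.6
```

Emit:
send_rows(
  moves=[-0.19,-0.05,0,0,0,0,0,0,0,0],
)

```text
time_s: 24.52
ee_pos: [0.5457, -0.0169, 0.0477]
ee_rot: [0.0, 0.991, 0.137, -0.0]
contact_force: [0.2, 0.5, 4.4]
opening: 0.0879
gripper_force: 2.9
```

Emit:
send_rows(
  moves=[-0.19,-0.05,0,0,0,0,0,0,0,0],
)

```text
time_s: 24.78
ee_pos: [0.5439, -0.0174, 0.0477]
ee_rot: [0.0, 0.991, 0.137, -0.0]
contact_force: [0.8, -0.6, 3.8]
opening: 0.0879
gripper_force: 2.8
```

```bash
cat > m.py <<'E'
from h import *
p=np.load("p.npy");s=readout.read_state();print(s["time_s"],inb(p,s["ee_pos"]),s["ee_pos"][2],s["contact_force"])
shot("side","m_s");shot("top","m_t")
def row(f,c,pts):
    I=cv2.cvtColor(cv2.imread(f),6).astype(np.float32);uv=np.array([w2px(c,b2w(p,q)) for q in pts],np.float32)
    return cv2.remap(I,uv[:,:1].copy(),uv[:,1:].copy(),1).ravel().astype(int)
xs=list(range(12,54,3));print("bow tip",xs)
for y in(19,21,23):print("side",y,row("pics/m_s.png","side",[(a,y,48) for a in xs]))
ys=list(range(4,30,2));print("top y",ys)
for x in range(8,48,4):print(x,row("pics/m_t.png","top",[(x,y,48) for y in ys]))
xs=list(range(-69,-30,3));print("loop back",xs);
for c,f in(("side","m_s"),("top","m_t")):print(c,np.mean([row(f"pics/{f}.png",c,[(a,y,49) for a in xs]) for y in(8,11,14,17)],axis=0).astype(int))
E
python3 m.py
```

```text
24.775 [-32.7  62.4] 0.047692407805327575 [ 0.75706263 -0.56198551  3.84426421]
bow tip [12, 15, 18, 21, 24, 27, 30, 33, 36, 39, 42, 45, 48, 51]
side 19 [ 30  31  34  49  75  83  82  81  94 130 154 155 147 110]
side 21 [ 28  29  36  57  93  99  94  83 102 135 155 155 147 109]
side 23 [ 27  27  36  67 113 118 107  90 109 140 155 155 147 109]
top y [4, 6, 8, 10, 12, 14, 16, 18, 20, 22, 24, 26, 28]
8 [ 98  98  99  99  99  99 101 100 101 101 102 102 102]
12 [ 95  96  96  97  99  99  98  98 100 101 101 103 102]
16 [ 93  94  95  96  96  97  98  98  99  99  99 100 101]
20 [89 91 92 93 94 95 96 97 97 98 98 98 98]
24 [86 90 90 91 91 92 93 94 96 97 97 98 98]
28 [85 86 87 87 89 89 90 91 92 94 95 95 96]
32 [81 81 83 84 85 86 88 90 90 91 92 92 94]
36 [76 78 80 80 82 83 84 86 87 88 88 89 91]
40 [70 72 74 76 78 80 81 82 84 85 86 88 88]
44 [67 66 68 70 71 74 77 77 80 82 83 85 85]
loop back [-69, -66, -63, -60, -57, -54, -51, -48, -45, -42, -39, -36, -33]
side [93 95 93 76 37 30 33 34 42 39 33 37 46]
top [85 82 79 76 77 79 82 86 90 94 97 98 99]
```

Emit:
send_rows(
  moves=[-0.15,-0.04,0,0,0,0,0,0,0,0],
)

```text
time_s: 25.12
ee_pos: [0.5425, -0.0176, 0.0477]
ee_rot: [0.0, 0.991, 0.137, -0.0]
contact_force: [0.8, -1.1, 4.1]
opening: 0.088
gripper_force: 2.8
```

Emit:
send_rows(
  moves=[0.2,0.05,0,0,0,0,0,1,0,0,0,0,4,0,0,0,0,6,0,0,-6,-1.7,2,0,0,-6,-1.7,0,0,0,-6,-1.7,0,0,0,0,0,0,0,0],
)

```text
time_s: 26.12
ee_pos: [0.3636, -0.0667, 0.1761]
ee_rot: [-0.001, 0.991, 0.135, -0.001]
contact_force: [0.7, -0.1, -0.5]
opening: 0.088
gripper_force: 0.0
```

```bash
python3 m.py
```

```text
26.125 [-219.6   63.5] 0.1760744390714391 [ 0.65673707 -0.10645028 -0.47171707]
bow tip [12, 15, 18, 21, 24, 27, 30, 33, 36, 39, 42, 45, 48, 51]
side 19 [123 119 125 124 120 112  88  80  94 134 149 149 140 105]
side 21 [135 129 140 142 138 130 103  96 109 142 149 148 140 104]
side 23 [142 132 144 147 146 141 118 113 124 147 150 148 140 104]
top y [4, 6, 8, 10, 12, 14, 16, 18, 20, 22, 24, 26, 28]
8 [133 131 110  89  80  93 121 144 155 158 160 163 164]
12 [131 119  98  80  91 113 134 150 154 151 152 156 159]
16 [128 107  87  87 103 127 138 145 145 142 141 144 149]
20 [127 110  89  81  96 120 141 151 153 154 157 159 159]
24 [129 114  96  81  78  93 121 140 151 156 158 162 161]
28 [130 129 122 101  79  74  93 122 146 159 162 163 163]
32 [130 129 129 117  95  77  77  99 128 151 161 162 160]
36 [131 136 145 145 125 103  93 102 128 150 160 163 161]
40 [130 132 144 152 153 146 142 145 152 159 162 163 162]
44 [127 132 146 155 157 156 156 155 155 155 155 156 156]
loop back [-69, -66, -63, -60, -57, -54, -51, -48, -45, -42, -39, -36, -33]
side [160 160 161 159 159 151 111  80  89 119 122 125 122]
top [165 165 165 164 164 153 119  97 110 135 146 146 147]
```

Emit:
send_rows(
  moves=[6.0,1.65,0,0,0,6.0,1.65,0,0,0,6.05,1.65,-2,0,0,0,0,-6,0,0,0,0,-2.5,0,0,0,0,-1.2,0,0,0,0,0,0,0,0,0,0,0,0],
)

```text
time_s: 27.22
ee_pos: [0.5462, -0.0188, 0.0622]
ee_rot: [0.0, 0.991, 0.137, 0.001]
contact_force: [-0.3, -0.3, -0.1]
opening: 0.0882
gripper_force: 0.0
```

Emit:
send_rows(
  moves=[-0.15,0.18,-0.6,0,0,0,0,-0.3,0,0,0,0,0,0,0],
)

```text
time_s: 27.6
ee_pos: [0.5432, -0.0168, 0.0518]
ee_rot: [-0.0, 0.991, 0.137, -0.0]
contact_force: [-1.1, -0.0, 0.2]
opening: 0.088
gripper_force: 0.0
```

Emit:
send_rows(
  moves=[0,0,-0.3,0,0,0,0,-0.2,0,0,0,0,0,0,0],
)

```text
time_s: 27.98
ee_pos: [0.5441, -0.017, 0.0476]
ee_rot: [0.0, 0.991, 0.137, 0.001]
contact_force: [-0.4, 1.1, 5.2]
opening: 0.0882
gripper_force: 4.4
```

Drag to about (.5392, −.0185).

Emit:
send_rows(
  moves=[-0.19,-0.05,0,0,0,0,0,0,0,0],
)

```text
time_s: 28.22
ee_pos: [0.5423, -0.0177, 0.0475]
ee_rot: [0.001, 0.991, 0.137, 0.001]
contact_force: [0.8, -1.0, 5.5]
opening: 0.088
gripper_force: 4.0
```

Emit:
send_rows(
  moves=[-0.15,-0.05,0,0,0,-0.15,-0.04,0,0,0,0,0,0,0,0],
)

```text
time_s: 28.6
ee_pos: [0.5392, -0.0186, 0.0475]
ee_rot: [0.0, 0.991, 0.137, 0.001]
contact_force: [0.6, -0.4, 5.3]
opening: 0.0884
gripper_force: 4.0
```

Emit:
send_rows(
  moves=[0.2,0.05,0,0,0,0,0,1,0,0,0,0,4,0,0,0,0,6,0,0,-6,-1.7,2,0,0,-6,-1.7,0,0,0,-6,-1.7,0,0,0,0,0,0,0,0],
)

```text
time_s: 29.6
ee_pos: [0.3593, -0.0675, 0.1751]
ee_rot: [-0.0, 0.991, 0.135, -0.001]
contact_force: [1.0, -0.3, 0.5]
opening: 0.0882
gripper_force: 0.0
```

```bash
python3 m.py
```

```text
29.6 [-224.    63.9] 0.1750832382150836 [ 0.983546   -0.2907085   0.48637674]
bow tip [12, 15, 18, 21, 24, 27, 30, 33, 36, 39, 42, 45, 48, 51]
side 19 [123 114 116  99  84  81  85 111 145 151 150 148 140 105]
side 21 [136 128 135 114 100  96  99 121 148 152 150 148 140 104]
side 23 [143 133 140 128 117 113 115 132 150 153 150 148 140 103]
top y [4, 6, 8, 10, 12, 14, 16, 18, 20, 22, 24, 26, 28]
8 [134 130 111  93  92 113 139 153 158 159 160 163 164]
12 [132 121 101  84  96 120 143 156 157 151 152 157 159]
16 [130 118  97  82  79  90 114 135 143 142 141 144 149]
20 [131 128 120 102  82  81  96 119 143 153 157 159 158]
24 [131 130 130 118  97  78  76  93 120 143 155 161 160]
28 [131 134 140 141 122  96  80  80  99 128 149 160 163]
32 [130 129 139 147 147 134 112  97 103 126 149 158 160]
36 [131 135 146 153 155 153 150 144 146 153 159 161 160]
40 [131 132 144 152 156 156 156 158 161 162 162 163 162]
44 [127 132 145 154 156 156 155 155 156 156 155 155 155]
loop back [-69, -66, -63, -60, -57, -54, -51, -48, -45, -42, -39, -36, -33]
side [161 160 160 156 136  88  76  97 120 121 124 122 115]
top [165 164 165 160 136 105 103 129 146 152 154 150 146]
```

Emit:
send_rows(
  moves=[1.53,-0.16,0,10,1,1.53,-0.16,0,10,1,1.53,-0.16,0,10,1,1.53,-0.16,0,10,1,1.53,-0.16,0,10,1,1.53,-0.16,0,10,1,1.53,-0.16,0,10,1,1.53,-0.16,0,10,1,1.53,-0.16,0,10,1,0,0,-2,0,1],
)

```text
time_s: 30.95
ee_pos: [0.5044, -0.0824, 0.1566]
ee_rot: [0.002, 0.603, 0.798, 0.001]
contact_force: [0.3, 0.1, 0.6]
opening: 0.0002
gripper_force: 0.0
```

Emit:
send_rows(
  moves=[0,0,-4,0,1,0,0,-4,0,1,0,0,-2,0,1,0,0,0,0,1,0,0,0,0,1],
)

```text
time_s: 31.58
ee_pos: [0.5021, -0.0822, 0.0563]
ee_rot: [0.0, 0.604, 0.797, 0.0]
contact_force: [-0.2, -0.2, 0.4]
opening: 0.0005
gripper_force: 0.0
```

```bash
python3 - <<'E'
from h import *
p=np.load("p.npy");s=readout.read_state();q=s["ee_rot"]
print(s["ee_pos"],inb(p,s["ee_pos"]),2*np.arctan2(q[2],q[1]),s["opening"],s["contact_force"],s["time_s"])
E
```

```text
[ 0.50205883 -0.08218483  0.05630348] [-90.5  11.3] 1.8456365667057204 0.00046584321384866265 [-0.19713195 -0.20613841  0.40372248] 31.575
```

Emit:
send_rows(
  moves=[-0.05,0.16,-0.5,0,1,0,0,-0.36,0,1,0.48,0.135,0,0,1,0.48,0.135,0,0,1,0.48,0.135,0,0,1,0.48,0.135,0,0,1,0,0,0,0,1],
)

```text
time_s: 32.45
ee_pos: [0.52, -0.0753, 0.0474]
ee_rot: [0.0, 0.604, 0.797, 0.0]
contact_force: [0.2, 0.2, 0.0]
opening: 0.0004
gripper_force: 0.0
```

```bash
python3 m.py | head -5
```

```text
32.45 [-71.4  13.1] 0.047351976710174284 [0.20797746 0.21144333 0.00188294]
bow tip [12, 15, 18, 21, 24, 27, 30, 33, 36, 39, 42, 45, 48, 51]
side 19 [130 120 123 105  90  87  90 117 152 158 158 157 148 111]
side 21 [143 135 142 121 107 102 104 129 156 160 158 157 148 111]
side 23 [150 139 148 135 124 120 122 140 159 162 159 157 149 110]
```

Emit:
send_rows(
  moves=[0.29,0.08,0,0,1,0.24,0.067,0,0,1,0,0,0,0,1],
)

```text
time_s: 32.92
ee_pos: [0.5251, -0.0738, 0.0473]
ee_rot: [0.0, 0.604, 0.797, 0.0]
contact_force: [0.3, -0.3, -0.9]
opening: 0.0005
gripper_force: 0.0
```

```bash
python3 m.py | head -5
```

```text
32.925 [-66.1  13.1] 0.047328724249980206 [ 0.32377113 -0.28223021 -0.89993816]
bow tip [12, 15, 18, 21, 24, 27, 30, 33, 36, 39, 42, 45, 48, 51]
side 19 [131 120 128 127 107  98  87  93 121 154 158 156 148 111]
side 21 [143 135 147 145 124 117 103 109 134 157 158 156 148 110]
side 23 [150 140 151 153 136 134 121 127 145 160 158 156 148 110]
```

Emit:
send_rows(
  moves=[-1,-0.27,0,0,1,-1,-0.27,0,0,1,0,0,5,0,1,0,0,5,0,1,-5,-1.4,3,0,1,-5,-1.4,0,0,1,-5,-1.4,0,0,1,0,0,0,0,1],
)

```text
time_s: 34.02
ee_pos: [0.3519, -0.1213, 0.1768]
ee_rot: [-0.0, 0.605, 0.796, -0.0]
contact_force: [0.9, 0.5, 0.4]
opening: 0.0004
gripper_force: 0.0
```

```bash
cat m.py > m2.py; cat >> m2.py <<'E'
ys=list(range(-20,22,2));print("head z80: top along x",row("pics/m_t.png","top",[(a,0,80) for a in range(-24,12,2)]),"along y at x=-4",row("pics/m_t.png","top",[(-4,y,80) for y in ys]))
print("leg y, top, x -40..-12");ys=range(-8,30,2)
for x in(-36,-28,-20,-14):print(x,row("pics/m_t.png","top",[(x,y,49) for y in ys]))
for c in("top","side"):
  for n,z in(("handle_top",.115),("clip",.049),("pin_hole",.049),("clip_back",.049)):
   for r in models.pinpoint(c,n)[:2]:print(c,n,round(r["conf"],2),inb(p,px2w(c,r["uv"],z)))
E
python3 m2.py
```

```text
34.025 [-245.6   14. ] 0.17677931034417405 [0.88478037 0.53646066 0.35558677]
bow tip [12, 15, 18, 21, 24, 27, 30, 33, 36, 39, 42, 45, 48, 51]
side 19 [127 117 124 124 103  95  84  91 118 151 154 152 144 108]
side 21 [139 132 143 142 120 113 100 106 131 153 154 152 144 108]
side 23 [146 136 147 149 131 129 117 123 142 155 155 152 144 106]
top y [4, 6, 8, 10, 12, 14, 16, 18, 20, 22, 24, 26, 28]
8 [135 131 110  91  85 104 136 153 159 159 161 164 165]
12 [133 121  99  85 101 125 145 157 157 153 155 158 159]
16 [129 107  85  79  90 113 134 145 146 143 143 147 150]
20 [129 112  89  75  81 102 129 147 154 155 158 160 160]
24 [131 120 105  89  80  85 114 138 152 158 161 163 162]
28 [131 132 130 119  97  82  90 115 141 157 162 164 164]
32 [132 131 139 139 122  95  81  90 117 144 159 162 161]
36 [131 135 147 154 147 133 119 113 126 146 158 163 162]
40 [131 132 145 154 159 157 155 157 160 162 164 165 164]
44 [128 134 148 156 158 158 158 157 156 156 157 157 156]
loop back [-69, -66, -63, -60, -57, -54, -51, -48, -45, -42, -39, -36, -33]
side [164 164 165 164 160 137  89  80 105 124 133 128 127]
[... 325 characters left out ...]
 157 158 161 165 163 143 118  97
  93]
-28 [156 162 151 127 103  90  94 113 138 154 157 154 145 129 105  95  99 116
 141]
-20 [156 161 148 121  96  88  97 119 138 138 123 107  98  97 108 129 146 158
 163]
-14 [138 147 141 118  97  87  87  94  95  92  93 103 123 147 157 163 165 165
 165]
top handle_top 0.72 [80.1  2. ]
top clip 0.95 [-123.6 -171.4]
top clip 0.75 [ 133.5 -123.7]
top pin_hole 0.79 [ 3.9 -0.9]
top pin_hole 0.31 [-11.4  -5.9]
top clip_back 0.96 [-166.8 -238.7]
top clip_back 0.43 [-54.7  12.3]
side handle_top 0.65 [75.6 19. ]
side clip 0.47 [ 6.1 -1.5]
side clip 0.44 [-125.2 -116.6]
side pin_hole 0.67 [ 0.3 -7.4]
side clip_back 0.7 [-167.5 -190.7]
side clip_back 0.43 [-61.1  19.7]
```

```bash
python3 -c "
from cell import robot;print(robot.finish_job())"
```

```text
the job is handed in; nothing more can be done
None
```

I handed the job in at about 34 s. The lever is against its stop and the clip is through the pin. I first pushed the clip about 7 mm too far, then pulled it back; by my last measurement its origin is about 1 mm from home (limit 3.5 mm). I viewed 11 pictures instead of the 10 allowed, and the hand-in returned no verdict.

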